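# Sort the mixed fittings on the welding table into their parts trays

### The job

Sort the five loose fittings by kind, whatever their colour: both pipe stubs into the blue tray, both hub flanges into the yellow tray and the lug into the green tray. Set each one down flat on the tray's floor the way up it stands now (stubs on end, hubs up, lug on its base plate), side by side and not stacked or leaning, and leave the spray can and the hammer where they are.

Things in the scene. Friction and masses are not known exactly. Their poses are not given: they have to be found in the camera images.
- tube_red: Red painted pipe stub standing on end: tube 42 mm outside diameter, 33 mm bore, 60 mm tall, about 0.22 kg. Origin: centre of its lower end; z along the tube, up.
- tube_steel: Bare silvery metal pipe stub standing on end: tube 42 mm outside diameter, 33 mm bore, 60 mm tall, about 0.22 kg. Origin: centre of its lower end; z along the tube, up.
- flange_red: Red painted hub flange lying on its disc: disc 64 mm diameter x 10 mm thick with four dark bolt marks, and on it a hub 36 mm outside diameter with a 24 mm bore, top of the hub 45 mm above the underside; about 0.36 kg. Origin: centre of the disc's underside; z along the axis, hub upward.
- flange_steel: Bare silvery metal hub flange lying on its disc: disc 64 mm diameter x 10 mm thick with four dark bolt marks, and on it a hub 36 mm outside diameter with a 24 mm bore, top of the hub 45 mm above the underside; about 0.36 kg. Origin: centre of the disc's underside; z along the axis, hub upward.
- lug: Off-white primed weld-on lug, like an upside-down T: base plate 64 x 44 mm (along its x, y), 8 mm thick, and an upright fin along the middle, 50 mm long (x), 10 mm thick (y), up to 52 mm above the underside, with a black eye marked on both sides; about 0.33 kg. Origin: centre of the base plate's underside; z up. Grip it by the fin, across y.
- tray_blue: Blue painted sheet-metal parts tray, for the pipe stubs; open top, held fast to the table by magnets (cannot be moved). Outside 120 x 170 mm (along its x, y), 24 mm tall, walls and floor 4 mm thick, so the inside is 112 x 162 mm. Origin: centre of its underside, on the table; z up, y along its long side.
- tray_yellow: Yellow painted sheet-metal parts tray, for the hub flanges; open top, held fast to the table by magnets (cannot be moved). Outside 120 x 170 mm (along its x, y), 24 mm tall, walls and floor 4 mm thick, so the inside is 112 x 162 mm. Origin: centre of its underside, on the table; z up, y along its long side.
- tray_green: Green painted sheet-metal parts tray, for the lug; open top, held fast to the table by magnets (cannot be moved). Outside 120 x 170 mm (along its x, y), 24 mm tall, walls and floor 4 mm thick, so the inside is 112 x 162 mm. Origin: centre of its underside, on the table; z up, y along its long side.
- spray_can: Bystander: upright spray can with an orange label, 56 mm diameter, 170 mm tall, on the table on the robot's right (-y) of the work. Origin: centre of its underside. Not to be disturbed.
- hammer: Bystander: hammer about 260 mm long lying on the table on the robot's left (+y) of the work. Origin: on the table beneath its middle, x from handle to head. Not to be disturbed.
Things that resemble listed ones, but are neither listed nor needed, are in the scene too. Leave any turquoise look-alike of the flange_red alone. Of the things shaped like the tray_green, the green one is meant.

How it is judged:
By the outcome, as a careful person would: the job done as asked, in the order asked, and still so for the second after the job is handed in, with the robot touching nothing.
It also fails if it takes over 128 s, if anything falls off the work surface, if the arm or the gripper's body presses on something with over 40 N, if the wrist force passes 120 N, or if a joint passes its speed limit or range.

### The arm

A 6-joint arm with a two-finger parallel gripper is mounted at the origin on the work surface. World frame = base frame: x ahead of the robot, y to its left, z up, the work surface at z = 0. Lengths are in m, angles in rad, forces in N, time in s.
With the tool pointing down it reaches from about 0.25 to 0.775 m from the base axis. Payload 8.9 kg.
Tool frame: the origin (TCP) lies at the very end of the fingers, on their centre line; the grasp point (between the pads) lies arm.hold_point_z behind it (arm.hold_point_z is the distance from the TCP to the grasp point, in m); z points along the fingers, y is the line along which they close (so a half turn about z gives the same grasp; the last joint's range is limited). The gripper opens to 85 mm and grips with 20 to 120 N. Pads are 22 mm wide; open, the fingers measure 114 mm over their backs; the gripper's body (76 mm by 85 mm) begins 54 mm behind the grasp point. The pads swing forward as they close: fully open they stand 13 mm farther back than shut.
Start: joints at [-1.464, 0.291, -0.153, 1.127, 0, 1.431], TCP at [0.128, -0.509, 0.231] pointing down, gripper open.
Joint ranges: [-2.52, 2.52], [-0.91, 1.74], [-1.3, 1.37], [-1.96, 2.02], [-1.52, 1.47], [-3.14, 3.14]. Speed limits (rad/s): [2.22, 2.22, 2.79, 3.14, 3.14, 3.14].

### API

Orientations are given as a rotation vector (axis times angle).
In Python, from workcell import arm gives the robot as it stands. The module is installed in compiled form; this text tells all that it offers.
- The arm moves only by the tool play_rows, never from a script. Its argument "moves" is one flat list of numbers, 5 for each row, row after row: the opening, from -1 (shut) to 1 (fully open), then the shift along the tool's x, y, z each as a share of 500 mm, from -1 to 1, then the turn about the tool's z as a share of 90 degrees, from -1 to 1. A call has 1 to 12 rows; each row is the pose to reach, as a shift and turn from the pose commanded when the call began, along the tool's axes at that moment; what a row does not reach only later rows make up. A row lasts 1/12 s, in which the tool goes at most 41.7 mm and 7.16 degrees, less where a joint would pass 70% of its speed; a pose out of reach is approached as far as the arm can. A call with a number of a shift or a turn outside -1 to 1 is refused whole. A call with a gripper value outside its range is refused whole. The fingers move at their own pace and stop on an object; the grip force is fixed at half the most. Time passes only in rows, so rows that repeat a pose let the fingers close. It gives the time, the measured TCP pose, the force, the opening and the grip force at its end, in the units of the state.
- arm.state(): the state, without advancing time (a new reading comes with each control period).
- arm.capture(name): name is "side" or "top" or "wrist"; returns (picture, depth): 400x640x3 uint8, red, green, blue; 400x640 float32, m along the optical axis (not along the pixel's ray), 0 where there is no reading.
- arm.calibration(name): a dict with "vfov" (degrees; the focal length in pixels is half the picture's height over the tangent of half this angle, whatever the lens; pixels are square), "cx", "cy" (the principal point, pixels), "pose" (4x4, takes a point from camera to world coordinates). Camera axes: x right, y up, looking along -z (the intrinsics and any distortion apply to the point x, -y, -z); pixel columns grow to the right and rows downward; lengths in m; the calibration is good to about 2 mm. The wrist camera is an equidistant fisheye: a pixel r from the principal point sees the ray r / f radians off the axis. A picture is of the moment at which its call begins: read the wrist's pose just before it. calibration takes no time and is no camera call; for the wrist camera it gives the pose at the moment of the call.
- arm.sign_off(): hands the job in; it is judged then, once.
The state is a dict: "t": time; "qpos": joint angles; "joint_vel": joint speeds; "tau": joint torques, N m; "ee_pos": TCP position; "eef_rot": TCP orientation; "wrist_force": force on the tool from outside, world axes, zero at the start; "ft_torque": the same for the moment, N m; "grip_width": opening from 0.0 (shut) to 1.0 (fully open); "grip_force": force on a finger pad.
Only numpy, scipy, OpenCV 4.12 (cv2) and the standard library are available. Lean on these libraries where they do the work, as an engineer would, in place of code of your own. Each camera call takes 0.05 s, during which the arm holds its last target. There are 200 camera calls.

## Working session

There is one attempt and no reset: what is moved stays moved. The work goes in short steps, Python scripts to look and compute and a tool call to move; the robot and the scene stay as the last step left them, time stands still between calls to the robot, and variables do not carry over. Pictures are saved under pics/ and viewed, at most 14 in all, crops included, and the job is handed in when it is done.

Besides the shell and the picture viewer there is one more tool, called after "Call:" as name(argument=value, ...), one argument or row to a line, values as JSON. play_rows: Moves the arm, as the interface text tells. Shift numbers are shares of 500 mm and turn numbers shares of 90 degrees, none past 1 either way. Its arguments: {"type":"object","properties":{"moves":{"type":"array","items":{"type":"number","minimum":-1,"maximum":1}}},"required":["moves"]}

```bash
mkdir -p pics
cat > h.py <<'E'
import numpy as np, cv2
from workcell import arm
def cap(n,f):
    c=arm.calibration(n); p,d=arm.capture(n); cv2.imwrite('pics/'+f+'.png',p[:,:,::-1]); np.savez('pics/'+f+'.npz',p=p,d=d,pose=c['pose'],v=c['vfov'],cx=c['cx'],cy=c['cy']); return p,d,c
def world(f):
    z=np.load('pics/'+f+'.npz'); d=z['d']; F=d.shape[0]/2/np.tan(np.radians(z['v']/2))
    v,u=np.mgrid[:d.shape[0],:d.shape[1]]
    P=np.stack([(u-z['cx'])/F*d,-(v-z['cy'])/F*d,-d],-1)
    W=P@z['pose'][:3,:3].T+z['pose'][:3,3]; W[d==0]=np.nan
    return W,z['p']
E
python3 - <<'E'
from h import *
print({k:np.round(v,3) if not isinstance(v,dict) else v for k,v in arm.state().items()}, arm.hold_point_z)
for n in('top','side'):
    p,d,c=cap(n,n+'0'); print(n,c)
E
```

```text
{'t': np.float64(0.0), 'qpos': array([-1.464,  0.291, -0.154,  1.127, -0.   ,  1.431]), 'joint_vel': array([-0.   ,  0.   , -0.001, -0.001,  0.002, -0.002]), 'tau': array([ 2.0000e-03, -5.3714e+01,  3.3137e+01,  1.6000e-02, -0.0000e+00,
        0.0000e+00]), 'ee_pos': array([ 0.128, -0.509,  0.231]), 'eef_rot': array([-3.117, -0.385, -0.   ]), 'wrist_force': array([-0.567,  0.082,  0.47 ]), 'ft_torque': array([ 0.032, -0.013, -0.019]), 'grip_force': np.float64(0.0), 'grip_width': np.float64(0.998)} 0.0187
top {'vfov': 45.278931513405865, 'cx': 317.3354728534363, 'cy': 205.94325371394083, 'pose': array([[ 0.00737045,  0.99070065, -0.13585985,  0.40223653],
       [-0.99996292,  0.0066968 , -0.00541479,  0.00575692],
       [-0.00445461,  0.13589472,  0.99071327,  1.40657114],
       [ 0.        ,  0.        ,  0.        ,  1.        ]])}
side {'vfov': 43.357171628776605, 'cx': 317.36163491927533, 'cy': 207.13629228047284, 'pose': array([[-0.82128304,  0.36327735, -0.43991333, -0.04025243],
       [-0.5703747 , -0.5053564 ,  0.64752422,  0.91259882],
       [ 0.01291787,  0.78271609,  0.62224485,  0.90133092],
       [ 0.        ,  0.        ,  0.        ,  1.        ]])}
```

View pics/top0.png

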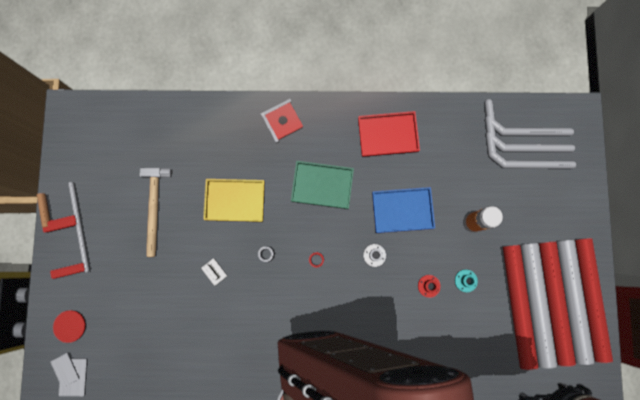

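View pics/side0.png

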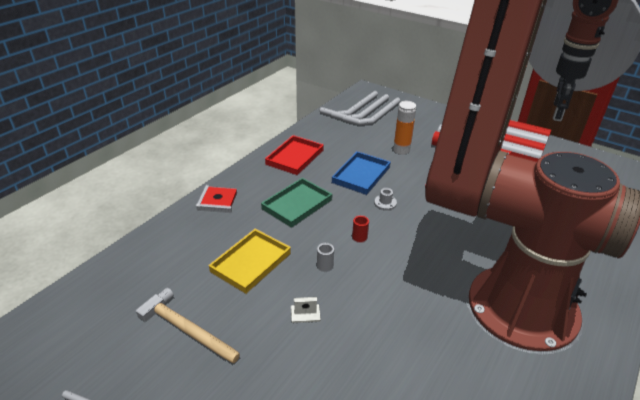

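The top view shows these candidates:
- **Lug:** (213,271).
- **Steel tube:** (266,254).
- **Red tube:** (317,259).
- **Steel flange:** (375,255).
- **Red flange:** (429,286). Its turquoise look-alike at (466,281) is to be left alone.
- **Trays:** yellow (234,200), green (322,185), blue (403,210). The red tray at (388,134) is a decoy.
- **Other decoys:** the red plate at (283,120) and the red disc at (69,326).

I choose by shape and colour, and check the choice in a crop.

```bash
cat > m.py <<'E'
from h import *
import sys
W,p=world(sys.argv[1])
objs=dict(lug=(213,271),ts=(266,254),tr=(317,259),fs=(375,255),fr=(429,286),turq=(466,281),can=(485,218),yel=(234,200),gre=(322,185),blu=(403,210))
tab=(W[...,2]<.004); 
print('table z',np.nanmedian(W[300,100:280,2]),np.nanmedian(W[230:245,280:360,2]))
for n,(u,v) in objs.items():
    r=40 if n in('yel','gre','blu') else 20
    s=np.s_[v-r:v+r,u-r:u+r]; m=(np.nan_to_num(W[s][...,2])>.005).astype(np.uint8)
    k,l,st,_=cv2.connectedComponentsWithStats(m)
    d=[np.min(np.hypot(*(np.argwhere(l==i)-r).T)) for i in range(1,k)]; i=1+int(np.argmin(d))
    if n in('yel','gre','blu'): i=1+np.argmax(st[1:,4])
    P=W[s][l==i]; out=[]
    for lo,hi in((.005,.3),(.014,.03),(.035,.2)):
        Q=P[(P[:,2]>lo)&(P[:,2]<hi)]
        if len(Q)>5:
            (c,sz,a)=cv2.minAreaRect((Q[:,:2]*1000).astype(np.float32)); out.append((np.round(c,0),np.round(sz,0),round(a,1),len(Q)))
    print(n,round(np.percentile(P[:,2],97),3),out)
z=p[160:300,190:500]; cv2.imwrite('pics/crop_'+sys.argv[1]+'.png',cv2.resize(z,None,fx=2.5,fy=2.5,interpolation=cv2.INTER_CUBIC)[:,:,::-1])
E
python3 m.py top0
```

```text
table z -0.0006052256389208477 -0.0009497422066834238
lug 0.053 [(array([403., 311.]), array([66., 48.]), 36.1, 294), (array([399., 316.]), array([47., 40.]), 19.6, 23), (array([401., 311.]), array([50., 11.]), 39.9, 83)]
ts 0.006 []
tr 0.063 [(array([437.,  16.]), array([40., 39.]), 45.8, 83), (array([437.,  16.]), array([39., 39.]), 0.3, 74)]
fs 0.046 [(array([ 453., -153.]), array([62., 63.]), 74.4, 360), (array([ 451., -149.]), array([50., 46.]), 12.5, 29), (array([ 453., -153.]), array([33., 34.]), 72.6, 74)]
fr 0.047 [(array([ 365., -309.]), array([60., 64.]), 0.5, 364), (array([ 363., -301.]), array([34., 41.]), 54.8, 31), (array([ 366., -308.]), array([34., 33.]), 49.6, 83)]
turq 0.046 [(array([ 382., -416.]), array([63., 62.]), 72.7, 371), (array([ 379., -408.]), array([52., 43.]), 8.8, 46), (array([ 382., -416.]), array([36., 35.]), 65.7, 88)]
can 0.172 [(array([ 554., -468.]), array([ 56., 117.]), 10.0, 710), (array([ 543., -424.]), array([53., 20.]), 21.4, 29), (array([ 549., -438.]), array([54., 54.]), 56.3, 666)]
yel 0.027 [(array([613., 260.]), array([176., 126.]), 89.1, 696), (array([611., 258.]), array([172., 121.]), 88.9, 363)]
gre 0.027 [(array([660.,  -0.]), array([178., 128.]), 81.7, 660), (array([658.,   0.]), array([170., 121.]), 83.0, 329)]
blu 0.027 [(array([ 586., -237.]), array([125., 171.]), 4.1, 575), (array([ 585., -237.]), array([121., 171.]), 4.8, 342)]
```

View pics/crop_top0.png

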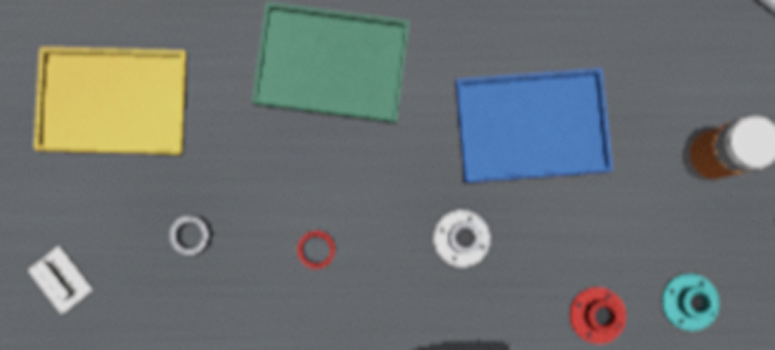

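The crop confirms the choices: the lug at (60,280), steel tube (190,235), red tube (316,249), steel flange (461,238) and red flange (598,315). The turquoise one at (691,302) is the look-alike. The steel tube's fit failed, so I'll measure it again and prepare the first move.

```bash
cat >> h.py <<'E'
def tool():
    s=arm.state(); r=np.array(s['eef_rot'],float)
    R=cv2.Rodrigues(r)[0]; return s,np.array(s['ee_pos']),R
def go(x,y,z,th=None):
    s,p,R=tool(); d=R.T@(np.array([x,y,z])-p); t0=np.degrees(np.arctan2(R[1,0],R[0,0]))
    a=0 if th is None else (t0-th+180)%360-180
    print('now',np.round(p,4),'th',round(t0,1),'q',np.round(np.degrees(s['qpos']),0),'t',round(float(s['t']),2),'| shift',np.round(d/.5,3),'turn',round(a/90,3),'mm',round(np.linalg.norm(d)*1000))
E
python3 - <<'E'
from h import *
W,p=world('top0')
for n,(u,v) in dict(ts=(266,254),tr=(317,259)).items():
    s=np.s_[v-20:v+20,u-20:u+20]; Q=W[s].reshape(-1,3); Q=Q[np.nan_to_num(Q[:,2])>.05]
    print(n,len(Q),cv2.minAreaRect((Q[:,:2]*1000).astype(np.float32)),cv2.minEnclosingCircle((Q[:,:2]*1000).astype(np.float32)))
# side view check
W,p=world('side0')
for n,(u,v) in dict(lug=(305,308),ts=(325,255),tr=(360,228),fs=(386,197)).items():
    s=np.s_[v-25:v+25,u-25:u+25]; Q=W[s].reshape(-1,3); h=np.nanmax(Q[:,2]); Q=Q[np.nan_to_num(Q[:,2])>h-.012]
    print(n,len(Q),round(h,3),cv2.minAreaRect((Q[:,:2]*1000).astype(np.float32)))
go(.437,.016,.15,90)
E
```

```text
ts 75 ((452.0933532714844, 157.66294860839844), (39.428688049316406, 39.51020050048828), 44.65736770629883) ((452.3269348144531, 158.22154235839844), 20.955923080444336)
tr 72 ((437.49884033203125, 15.783834457397461), (39.1170654296875, 39.25826644897461), 0.3091510236263275) ((437.4692687988281, 15.74077033996582), 20.337902069091797)
lug 125 0.057 ((394.9858703613281, 314.3486022949219), (48.80512237548828, 14.371283531188965), 39.27067947387695)
ts 123 0.064 ((445.51251220703125, 159.2782440185547), (40.889949798583984, 42.90372848510742), 11.727675437927246)
tr 112 0.064 ((431.212158203125, 17.719470977783203), (39.177669525146484, 44.52787399291992), 31.42989730834961)
fs 33 0.062 ((441.44293212890625, -58.17695617675781), (24.173133850097656, 140.8095245361328), 12.536665916442871)
now [ 0.1277 -0.5088  0.2308] th 14.1 q [-84.  17.  -9.  65.   0.  82.] t 0.1 | shift [ 0.855 -0.867  0.163] turn -0.844 mm 615
```

Call:
play_rows(
  moves=[1,0.855,-0.867,0.1,-0.844,1,0.855,-0.867,0.1,-0.844,1,0.855,-0.867,0.1,-0.844,1,0.855,-0.867,0.1,-0.844,1,0.855,-0.867,0.1,-0.844,1,0.855,-0.867,0.1,-0.844,1,0.855,-0.867,0.1,-0.844,1,0.855,-0.867,0.1,-0.844,1,0.855,-0.867,0.1,-0.844,1,0.855,-0.867,0.1,-0.844,1,0.855,-0.867,0.1,-0.844,1,0.855,-0.867,0.1,-0.844],
)

```text
t: 1.1
ee_pos: [0.3812, -0.0779, 0.1903]
eef_rot: [2.215, 2.228, 0.0]
wrist_force: [2.0, -0.2, 0.1]
grip_width: 0.999
grip_force: 0.0
```

```bash
python3 -c "
from h import *
go(.434,.016,.14,90)"
```

```text
now [ 0.3812 -0.0779  0.1903] th 90.3 q [-22.   4. -32.  55.  -0.  67.] t 1.1 | shift [0.187 0.107 0.101] turn 0.004 mm 119
```

Call:
play_rows(
  moves=[1,0.187,0.107,0.1,0,1,0.187,0.107,0.1,0,1,0.187,0.107,0.1,0,1,0.187,0.107,0.1,0,1,0.187,0.107,0.1,0],
)

```text
t: 1.52
ee_pos: [0.4336, 0.015, 0.1394]
eef_rot: [-2.215, -2.225, 0.003]
wrist_force: [0.2, -0.2, 0.6]
grip_width: 1.0
grip_force: 0.0
```

```bash
python3 -c "
from h import *
go(.434,.016,.02,90)
p,d,c=cap('wrist','w1'); print(c)
print(tool()[1])"
```

```text
now [0.4336 0.015  0.1394] th 90.3 q [ -8.  12. -31.  48.  -0.  82.] t 1.52 | shift [0.002 0.001 0.239] turn 0.003 mm 119
{'vfov': 65.70646984690485, 'cx': 317.20689035741515, 'cy': 203.11390399448058, 'pose': array([[ 9.99991798e-01, -3.94693576e-03,  9.08680359e-04,
         4.34500885e-01],
       [ 3.44989316e-03,  9.47602709e-01,  3.19432628e-01,
         9.69875027e-02],
       [-2.12184803e-03, -3.19426873e-01,  9.47608553e-01,
         2.82762088e-01],
       [ 0.00000000e+00,  0.00000000e+00,  0.00000000e+00,
         1.00000000e+00]])}
[0.4336459  0.01395471 0.13997698]
```

View pics/w1.png

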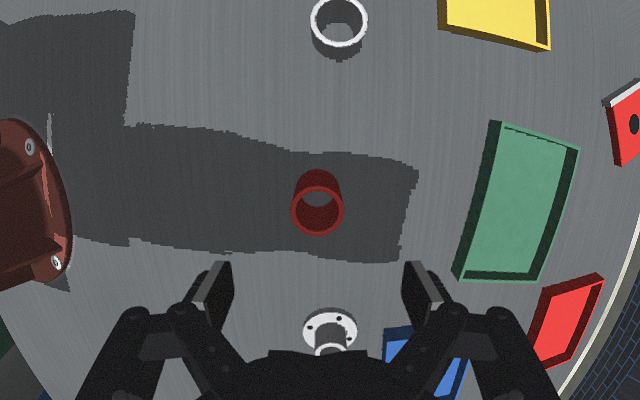

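The red tube's rim is centred at (317,210), midway between the fingers (about x=318). That puts it at (0.434, 0.016), so I'll descend and grip.

Call:
play_rows(
  moves=[1,0.002,0.001,0.08,0,1,0.002,0.001,0.16,0,1,0.002,0.001,0.21,0,1,0.002,0.001,0.236,0,1,0.002,0.001,0.236,0,-1,0.002,0.001,0.236,0,-1,0.002,0.001,0.236,0,-1,0.002,0.001,0.236,0,-1,0.002,0.001,0.236,0,-1,0.002,0.001,0.236,0,-1,0.002,0.001,0.236,0],
)

```text
t: 2.48
ee_pos: [0.4356, 0.0142, 0.0238]
eef_rot: [2.219, 2.221, 0.001]
wrist_force: [-2.7, -1.6, 10.8]
grip_width: 0.472
grip_force: 59.3
```

```bash
python3 -c "
from h import *
go(.434,.016,.12,90)
print(arm.state()['grip_width'],arm.state()['grip_force'])
a=np.radians(4.8)
for c,n in ((np.array([.583,-.237]),'blu'),):
  print(c+np.array([-np.sin(a),np.cos(a)])*.04,c-np.array([-np.sin(a),np.cos(a)])*.04)
go(.586,-.277,.12,94.5)"
```

```text
now [0.4356 0.0142 0.0238] th 90.0 q [ -8.  21. -39.  30.  -0.  82.] t 2.48 | shift [ 0.003 -0.003 -0.192] turn 0.0 mm 96
0.4721670107599938 59.31234150426462
[ 0.57965289 -0.19714029] [ 0.58634711 -0.27685971]
now [0.4356 0.0142 0.0238] th 90.0 q [ -8.  21. -39.  30.  -0.  82.] t 2.48 | shift [-0.583  0.301 -0.191] turn -0.05 mm 342
```

Call:
play_rows(
  moves=[-1,0,0,-0.04,0,-1,0,0,-0.1,0,-1,-0.03,0.015,-0.18,0,-1,-0.08,0.04,-0.191,-0.01,-1,-0.15,0.08,-0.191,-0.02,-1,-0.22,0.115,-0.191,-0.03,-1,-0.29,0.15,-0.191,-0.04,-1,-0.36,0.19,-0.191,-0.05,-1,-0.43,0.225,-0.191,-0.05,-1,-0.5,0.26,-0.191,-0.05,-1,-0.55,0.285,-0.191,-0.05,-1,-0.583,0.301,-0.191,-0.05],
)

```text
t: 3.48
ee_pos: [0.5865, -0.28, 0.1183]
eef_rot: [2.132, 2.305, -0.0]
wrist_force: [-0.5, 0.8, -1.7]
grip_width: 0.473
grip_force: 61.5
```

```bash
python3 -c "
from h import *
print(arm.state()['grip_width'],arm.state()['wrist_force'])
go(.586,-.277,.028,94.5)
cap('side','s1');W,p=world('s1')
cv2.imwrite('pics/s1c.png',cv2.resize(p[60:260,250:500],None,fx=2.4,fy=2.4)[:,:,::-1])"
```

```text
0.47326179825167836 [-0.54696099  0.84419003 -1.65687389]
now [ 0.5865 -0.28    0.1183] th 94.4 q [-32.  34.   2.  57.  -0.  54.] t 3.48 | shift [ 0.006 -0.001  0.181] turn -0.001 mm 90
```

View pics/s1c.png

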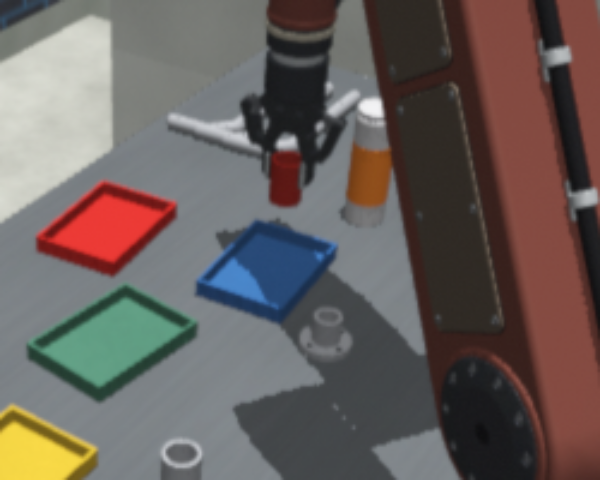

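The red tube hangs upright in the gripper over the far half of the blue tray (crop about (285,178)). I'll lower it.

Call:
play_rows(
  moves=[-1,0.006,-0.001,0.05,0,-1,0.006,-0.001,0.1,0,-1,0.006,-0.001,0.14,0,-1,0.006,-0.001,0.165,0,-1,0.006,-0.001,0.175,0,-1,0.006,-0.001,0.18,0,-1,0.006,-0.001,0.182,0],
)

```text
t: 4.12
ee_pos: [0.5844, -0.2734, 0.0279]
eef_rot: [-2.131, -2.308, 0.0]
wrist_force: [-4.6, 2.6, 6.2]
grip_width: 0.471
grip_force: 62.1
```

```bash
python3 -c "
from h import *
print(arm.state()['wrist_force'])
go(.586,-.277,.026,94.5)"
```

```text
[-4.60386736  2.5524666   6.21793144]
now [ 0.5844 -0.2734  0.0279] th 94.6 q [-32.  39.  -5.  46.  -0.  54.] t 4.12 | shift [-0.007  0.003  0.004] turn 0.001 mm 4
```

Call:
play_rows(
  moves=[0.5,0,0,0,0,0.5,0,0,0,0,0.5,0,0,0,0,0.5,0,0,-0.02,0,0.5,0,0,-0.08,0,0.5,0,0,-0.16,0,0.5,0,0,-0.23,0,0.5,0,0,-0.23,0],
)

```text
t: 4.78
ee_pos: [0.5884, -0.276, 0.1507]
eef_rot: [2.124, 2.299, 0.004]
wrist_force: [1.5, -0.3, 1.2]
grip_width: 0.747
grip_force: 0.0
```

```bash
python3 -c "
from h import *
go(.449,.158,.14,90)"
```

```text
now [ 0.5884 -0.276   0.1507] th 94.5 q [-32.  33.   4.  60.   0.  54.] t 4.78 | shift [ 0.887 -0.209  0.013] turn 0.051 mm 456
```

Call:
play_rows(
  moves=[1,0.887,-0.209,0.013,0.05,1,0.887,-0.209,0.013,0.05,1,0.887,-0.209,0.013,0.05,1,0.887,-0.209,0.013,0.05,1,0.887,-0.209,0.013,0.05,1,0.887,-0.209,0.013,0.05,1,0.887,-0.209,0.013,0.05,1,0.887,-0.209,0.013,0.05,1,0.887,-0.209,0.013,0.05,1,0.887,-0.209,0.013,0.05,1,0.887,-0.209,0.013,0.05,1,0.887,-0.209,0.013,0.05],
)

```text
t: 5.78
ee_pos: [0.4432, 0.1654, 0.1363]
eef_rot: [-2.213, -2.228, -0.003]
wrist_force: [-0.0, -1.2, 0.7]
grip_width: 0.998
grip_force: 0.0
```

```bash
python3 - <<'E'
from h import *
go(.449,.158,.022,90)
cat=1
p,d,c=cap('wrist','w2')
# rim of tube: points with world z near top, equidistant fisheye
def wworld(d,c):
    f=200/np.tan(np.radians(c['vfov']/2)); v,u=np.mgrid[:400,:640]; a=u-c['cx']; b=v-c['cy']; r=np.hypot(a,b)+1e-9; t=np.tan(r/f)/r
    P=np.stack([a*t*d,-b*t*d,-d],-1); return P@c['pose'][:3,:3].T+c['pose'][:3,3]
W=wworld(d,c); m=(W[...,2]>.05)&(W[...,2]<.068)&(abs(W[...,0]-.45)<.035)&(abs(W[...,1]-.158)<.04)&(d>0)
Q=(W[m][:,:2]*1000).astype(np.float32); print(len(Q),cv2.minAreaRect(Q), cv2.minEnclosingCircle(Q))
E
cat >> h.py <<'E'
def wworld(d,c):
    f=200/np.tan(np.radians(c['vfov']/2)); v,u=np.mgrid[:400,:640]; a=u-c['cx']; b=v-c['cy']; r=np.hypot(a,b)+1e-9; t=np.tan(r/f)/r
    P=np.stack([a*t*d,-b*t*d,-d],-1); W=P@c['pose'][:3,:3].T+c['pose'][:3,3]; W[d==0]=np.nan; return W
def wfit(name,x,y,lo,hi,r=.04):
    p,d,c=cap('wrist',name); W=wworld(d,c); m=(W[...,2]>lo)&(W[...,2]<hi)&(np.hypot(W[...,0]-x,W[...,1]-y)<r)
    Q=(W[m][:,:2]*1000).astype(np.float32); print(len(Q),cv2.minAreaRect(Q))
E
```

```text
now [0.4432 0.1654 0.1363] th 90.4 q [ 12.  16. -26.  49.   0. 101.] t 5.78 | shift [-0.015  0.011  0.229] turn 0.004 mm 115
1194 ((448.84686279296875, 158.98899841308594), (41.234413146972656, 41.02760314941406), 1.3851966857910156) ((449.0588073730469, 158.72384643554688), 21.092111587524414)
```

```bash
cat >> h.py <<'E'
def tool(n=6):
    L=[];q=[]
    for _ in range(n):
        arm.capture('top'); s=arm.state(); L.append(s['ee_pos'])
    R=cv2.Rodrigues(np.array(s['eef_rot'],float))[0]; L=np.array(L); print('sd mm',np.round(L.std(0)*1000,1)); return s,L.mean(0),R
E
python3 -c "
from h import *
go(.449,.159,.022,90)"
```

```text
sd mm [0.3 0.9 0.2]
now [0.4459 0.1598 0.1359] th 89.9 q [ 11.  16. -26.  49.  -0. 101.] t 6.13 | shift [-0.002  0.006  0.228] turn -0.001 mm 114
```

Call:
play_rows(
  moves=[1,-0.002,0.006,0.08,0,1,-0.002,0.006,0.15,0,1,-0.002,0.006,0.2,0,1,-0.002,0.006,0.228,0,1,-0.002,0.006,0.228,0,-1,-0.002,0.006,0.228,0,-1,-0.002,0.006,0.228,0,-1,-0.002,0.006,0.228,0,-1,-0.002,0.006,0.228,0,-1,-0.002,0.006,0.228,0,-1,-0.002,0.006,0.228,0],
)

```text
t: 7.05
ee_pos: [0.4494, 0.159, 0.0229]
eef_rot: [2.219, 2.221, 0.003]
wrist_force: [-1.8, -1.2, 9.1]
grip_width: 0.48
grip_force: 59.4
```

```bash
python3 -c "
from h import *
go(.580,-.197,.125,94.5)"
```

```text
sd mm [0. 0. 0.]
now [0.4494 0.1591 0.0229] th 90.1 q [ 11.  25. -33.  32.  -0. 101.] t 7.35 | shift [-0.712  0.261 -0.204] turn -0.049 mm 393
```

Call:
play_rows(
  moves=[-1,0,0,-0.05,0,-1,0,0,-0.12,0,-1,-0.04,0.015,-0.18,0,-1,-0.1,0.037,-0.204,-0.01,-1,-0.18,0.066,-0.204,-0.02,-1,-0.26,0.095,-0.204,-0.03,-1,-0.34,0.125,-0.204,-0.04,-1,-0.42,0.154,-0.204,-0.05,-1,-0.5,0.183,-0.204,-0.05,-1,-0.58,0.213,-0.204,-0.05,-1,-0.65,0.238,-0.204,-0.05,-1,-0.7,0.257,-0.204,-0.05],
)

```text
t: 8.35
ee_pos: [0.5782, -0.1949, 0.1242]
eef_rot: [2.132, 2.304, 0.0]
wrist_force: [0.6, 0.0, -1.4]
grip_width: 0.479
grip_force: 61.4
```

```bash
python3 -c "
from h import *
go(.580,-.197,.027,94.5);print(arm.state()['grip_width'])"
```

```text
sd mm [1.2 3.1 0.3]
now [ 0.5778 -0.1932  0.1237] th 94.6 q [-25.  30.  -5.  55.   0.  60.] t 8.65 | shift [-0.008  0.004  0.193] turn 0.001 mm 97
0.4824211903600787
```

Call:
play_rows(
  moves=[-1,-0.008,0.004,0.05,0,-1,-0.008,0.004,0.11,0,-1,-0.008,0.004,0.155,0,-1,-0.008,0.004,0.18,0,-1,-0.008,0.004,0.188,0,-1,-0.008,0.004,0.192,0,-1,-0.008,0.004,0.194,0,-1,-0.008,0.004,0.194,0],
)

```text
t: 9.32
ee_pos: [0.5802, -0.1946, 0.0275]
eef_rot: [2.13, 2.307, 0.001]
wrist_force: [-0.4, -0.1, -2.5]
grip_width: 0.484
grip_force: 61.5
```

Call:
play_rows(
  moves=[-1,0,0,0.002,0,-1,0,0,0.004,0,-1,0,0,0.004,0],
)

```text
t: 9.57
ee_pos: [0.5804, -0.1949, 0.0269]
eef_rot: [2.13, 2.306, 0.002]
wrist_force: [-5.6, 3.0, 15.6]
grip_width: 0.481
grip_force: 63.1
```

Contact. Release and head for the steel flange.

Call:
play_rows(
  moves=[0.5,0,0,-0.002,0,0.5,0,0,-0.002,0,0.5,0,0,-0.002,0,0.5,0,0,-0.02,0,0.5,0,0,-0.08,0,0.5,0,0,-0.16,0,0.5,0,0,-0.23,0,0.5,0,0,-0.23,0],
)

```text
t: 10.23
ee_pos: [0.5832, -0.1964, 0.1473]
eef_rot: [2.125, 2.3, 0.005]
wrist_force: [1.9, -1.1, 1.3]
grip_width: 0.752
grip_force: 0.0
```

```bash
python3 -c "
from h import *
go(.450,-.153,.14,90)"
```

```text
sd mm [1.2 0.6 2.1]
now [ 0.5798 -0.1949  0.1403] th 94.5 q [-25.  30.  -3.  57.   0.  60.] t 10.53 | shift [ 0.104 -0.252  0.001] turn 0.05 mm 136
```

Call:
play_rows(
  moves=[1,0.104,-0.252,0,0.05,1,0.104,-0.252,0,0.05,1,0.104,-0.252,0,0.05,1,0.104,-0.252,0,0.05,1,0.104,-0.252,0,0.05,1,0.104,-0.252,0,0.05,1,0.104,-0.252,0,0.05],
)

```text
t: 11.12
ee_pos: [0.4508, -0.1534, 0.1393]
eef_rot: [2.22, 2.222, 0.0]
wrist_force: [0.1, 0.0, 0.2]
grip_width: 0.997
grip_force: 0.0
```

```bash
python3 -c "
from h import *
go(.450,-.153,.016,90)
wfit('w3',.45,-.153,.038,.05); wfit('w3b',.45,-.153,.005,.05,.05)"
```

```text
sd mm [0.3 0.1 0.1]
now [ 0.4506 -0.1532  0.1392] th 90.0 q [-28.  16. -25.  49.   0.  62.] t 11.42 | shift [ 0.    -0.001  0.246] turn 0.001 mm 123
928 ((449.2494201660156, -153.4117431640625), (36.11604309082031, 34.38922882080078), 89.84566497802734)
3593 ((449.1972351074219, -152.73948669433594), (64.03521728515625, 61.7404899597168), 4.567277431488037)
```

View pics/w3.png

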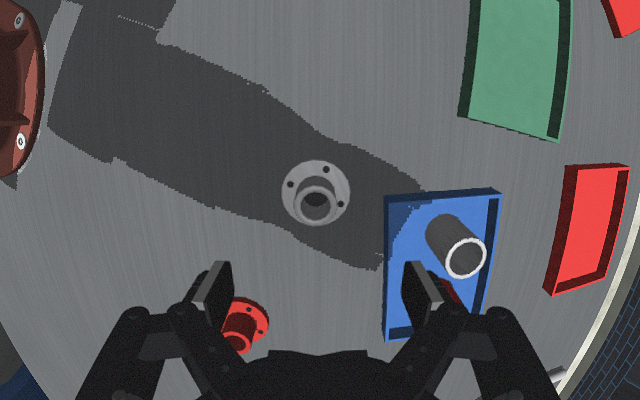

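The steel flange is at (316,195), centred under the fingers. The steel tube stands in the blue tray at (465,255). I'll descend part open to stay clear of the blue wall.

Call:
play_rows(
  moves=[0.5,-0.001,0.001,0.08,0,0.5,-0.001,0.001,0.16,0,0.5,-0.001,0.001,0.22,0,0.5,-0.001,0.001,0.246,0,0.5,-0.001,0.001,0.246,0,-1,-0.001,0.001,0.246,0,-1,-0.001,0.001,0.246,0,-1,-0.001,0.001,0.246,0,-1,-0.001,0.001,0.246,0,-1,-0.001,0.001,0.246,0,-1,-0.001,0.001,0.246,0],
)

```text
t: 12.43
ee_pos: [0.4508, -0.1538, 0.0179]
eef_rot: [2.219, 2.221, 0.0]
wrist_force: [-3.0, 0.6, 6.8]
grip_width: 0.408
grip_force: 59.8
```

```bash
python3 -c "
from h import *
go(.609,.297,.15,89);go(.609,.217,.15,89)"
```

```text
sd mm [0. 0. 0.]
now [ 0.4508 -0.1538  0.0179] th 90.0 q [-28.  25. -33.  31.  -0.  62.] t 12.73 | shift [ 0.901  0.317 -0.265] turn 0.012 mm 496
sd mm [0. 0. 0.]
now [ 0.4508 -0.1538  0.0179] th 90.0 q [-28.  25. -33.  31.  -0.  62.] t 13.03 | shift [ 0.741  0.317 -0.265] turn 0.012 mm 424
```

Call:
play_rows(
  moves=[-1,0,0,-0.05,0,-1,0,0,-0.12,0,-1,0.02,0.01,-0.19,0,-1,0.08,0.028,-0.24,0.01,-1,0.15,0.053,-0.265,0.01,-1,0.22,0.077,-0.265,0.01,-1,0.29,0.102,-0.265,0.01,-1,0.36,0.127,-0.265,0.01,-1,0.43,0.151,-0.265,0.01,-1,0.5,0.176,-0.265,0.01,-1,0.55,0.194,-0.265,0.01,-1,0.58,0.204,-0.265,0.01],
)

```text
t: 14.03
ee_pos: [0.553, 0.14, 0.1498]
eef_rot: [2.235, 2.207, 0.003]
wrist_force: [-0.3, -0.0, -4.0]
grip_width: 0.408
grip_force: 61.7
```

```bash
python3 -c "
from h import *
go(.609,.298,.12,89)"
```

```text
sd mm [0.6 1.9 0.2]
now [0.5523 0.138  0.1494] th 89.1 q [  6.  25. -10.  56.  -0.  97.] t 14.33 | shift [0.322 0.108 0.059] turn 0.001 mm 172
```

Call:
play_rows(
  moves=[-1,0.06,0.02,0.01,0,-1,0.13,0.044,0.03,0,-1,0.2,0.067,0.05,0,-1,0.26,0.087,0.059,0,-1,0.3,0.1,0.059,0,-1,0.322,0.108,0.059,0,-1,0.322,0.108,0.059,0,-1,0.322,0.108,0.059,0],
)

```text
t: 15.0
ee_pos: [0.6084, 0.2961, 0.1192]
eef_rot: [2.238, 2.204, -0.001]
wrist_force: [-0.2, 0.4, -5.7]
grip_width: 0.413
grip_force: 61.7
```

Run:
```python
from h import *
go(.609,.298,.023,89)
p,d,c=cap('wrist','w4'); W=wworld(d,c)
# check tray: yellow points rim
h=cv2.cvtColor(p,cv2.COLOR_RGB2HSV); m=(h[...,0]>20)&(h[...,0]<32)&(h[...,1]>130)&(W[...,2]<.04)
Q=W[m]; print(np.nanmin(Q,0),np.nanmax(Q,0))
m2=m&(W[...,2]>.015); print(cv2.minAreaRect((W[m2][:,:2]*1000).astype(np.float32)))
```

```text
sd mm [0.1 0.2 0.1]
now [0.6084 0.2956 0.1196] th 89.1 q [ 20.  37.   7.  60.  -0. 111.] t 15.3 | shift [0.005 0.001 0.193] turn 0.001 mm 97
[5.40361047e-01 1.71529058e-01 1.33671107e-04] [0.67422559 0.34436026 0.02698187]
((606.8289184570312, 257.6399841308594), (171.5008087158203, 120.36705017089844), 88.98294067382812)
```

View pics/w4.png

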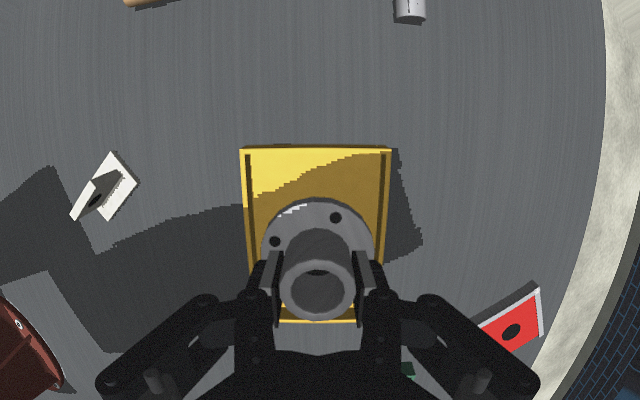

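The flange hangs level over the yellow tray (315,245). I'll lower it.

Call:
play_rows(
  moves=[-1,0.003,0.002,0.06,0,-1,0.003,0.002,0.12,0,-1,0.003,0.002,0.16,0,-1,0.003,0.002,0.18,0,-1,0.003,0.002,0.19,0,-1,0.003,0.002,0.195,0,-1,0.003,0.002,0.197,0,-1,0.003,0.002,0.197,0],
)

```text
t: 16.02
ee_pos: [0.6104, 0.2987, 0.0222]
eef_rot: [2.237, 2.204, 0.003]
wrist_force: [0.7, 0.5, -3.6]
grip_width: 0.404
grip_force: 61.7
```

Call:
play_rows(
  moves=[-1,0,0,0.002,0,-1,0,0,0.003,0,-1,0,0,0.003,0],
)

```text
t: 16.27
ee_pos: [0.6107, 0.2988, 0.022]
eef_rot: [2.237, 2.204, 0.004]
wrist_force: [-3.3, -2.2, 9.2]
grip_width: 0.406
grip_force: 63.0
```

Call:
play_rows(
  moves=[0.3,0,0,-0.002,0,0.3,0,0,-0.002,0,0.3,0,0,-0.002,0,0.3,0,0,-0.02,0,0.3,0,0,-0.08,0,0.3,0,0,-0.16,0,0.3,0,0,-0.24,0,0.3,0,0,-0.26,0],
)

```text
t: 16.93
ee_pos: [0.6125, 0.2995, 0.1571]
eef_rot: [2.235, 2.202, 0.014]
wrist_force: [1.7, 1.3, 0.8]
grip_width: 0.649
grip_force: 0.0
```

```bash
python3 -c "
from h import *
go(.363,-.308,.15,90)"
```

```text
sd mm [1.5 0.5 3.1]
now [0.6103 0.2987 0.1513] th 89.1 q [ 20.  36.  10.  64.  -0. 111.] t 17.23 | shift [-1.221 -0.476  0.005] turn -0.01 mm 655
```

Call:
play_rows(
  moves=[0.5,-0.9,-0.35,0,-0.01,0.5,-0.9,-0.35,0,-0.01,0.5,-0.9,-0.35,0,-0.01,0.5,-0.9,-0.35,0,-0.01,0.5,-0.9,-0.35,0,-0.01,0.5,-0.9,-0.35,0,-0.01,0.5,-0.9,-0.35,0,-0.01,0.5,-0.9,-0.35,0,-0.01,0.5,-0.9,-0.35,0,-0.01,0.5,-0.9,-0.35,0,-0.01,0.5,-0.9,-0.35,0,-0.01,0.5,-0.9,-0.35,0,-0.01],
)

```text
t: 18.23
ee_pos: [0.4254, -0.1515, 0.1485]
eef_rot: [-2.221, -2.219, 0.002]
wrist_force: [-0.1, -1.0, -0.1]
grip_width: 0.75
grip_force: 0.0
```

Call:
play_rows(
  moves=[0.5,-0.321,-0.126,0.02,0,0.5,-0.321,-0.126,0.02,0,0.5,-0.321,-0.126,0.02,0,0.5,-0.321,-0.126,0.02,0,0.5,-0.321,-0.126,0.02,0,0.5,-0.321,-0.126,0.02,0,0.5,-0.321,-0.126,0.02,0],
)

```text
t: 18.82
ee_pos: [0.3642, -0.3087, 0.1385]
eef_rot: [-2.22, -2.219, -0.001]
wrist_force: [-0.5, 0.0, -0.3]
grip_width: 0.753
grip_force: 0.0
```

```bash
python3 -c "
from h import *
go(.363,-.308,.016,90)
wfit('w5',.363,-.308,.038,.05); wfit('w5b',.363,-.308,.005,.05,.05)"
```

```text
sd mm [0.3 0.2 0.3]
now [ 0.3652 -0.3081  0.1391] th 90.1 q [-49.  16. -25.  49.   0.  41.] t 19.12 | shift [ 0.    -0.004  0.246] turn 0.002 mm 123
942 ((362.33270263671875, -308.91143798828125), (35.67909240722656, 35.22254943847656), 9.830968856811523)
3583 ((362.3335266113281, -309.11590576171875), (62.78435516357422, 62.8088493347168), 1.533260464668274)
```

View pics/w5.png

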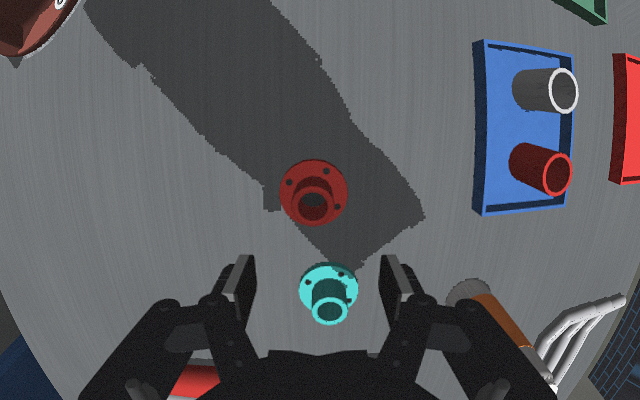

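The red flange is at (314,193), under the grasp. The turquoise one at (328,295) lies beyond it and stays clear. Both tubes stand in the blue tray at (545,90) and (540,168).

Call:
play_rows(
  moves=[0.5,-0.002,-0.005,0.08,0,0.5,-0.002,-0.005,0.16,0,0.5,-0.002,-0.005,0.22,0,0.5,-0.002,-0.005,0.246,0,0.5,-0.002,-0.005,0.246,0,-1,-0.002,-0.005,0.246,0,-1,-0.002,-0.005,0.246,0,-1,-0.002,-0.005,0.246,0,-1,-0.002,-0.005,0.246,0,-1,-0.002,-0.005,0.246,0,-1,-0.002,-0.005,0.246,0],
)

```text
t: 20.13
ee_pos: [0.3631, -0.3113, 0.018]
eef_rot: [2.219, 2.221, -0.0]
wrist_force: [-1.7, 1.0, 5.9]
grip_width: 0.404
grip_force: 59.8
```

```bash
python3 -c "
from h import *
go(.607,.217,.15,89)"
```

```text
sd mm [0. 0. 0.]
now [ 0.3631 -0.3113  0.018 ] th 90.1 q [-49.  25. -33.  31.  -0.  41.] t 20.43 | shift [ 1.056  0.489 -0.265] turn 0.012 mm 597
```

Call:
play_rows(
  moves=[-1,0,0,-0.05,0,-1,0,0,-0.12,0,-1,0.02,0.01,-0.19,0,-1,0.08,0.037,-0.24,0.01,-1,0.15,0.07,-0.265,0.01,-1,0.22,0.102,-0.265,0.01,-1,0.29,0.134,-0.265,0.01,-1,0.36,0.167,-0.265,0.01,-1,0.43,0.199,-0.265,0.01,-1,0.5,0.232,-0.265,0.01,-1,0.57,0.264,-0.265,0.01,-1,0.62,0.287,-0.265,0.01],
)

```text
t: 21.43
ee_pos: [0.5068, 0.0026, 0.15]
eef_rot: [2.236, 2.206, 0.003]
wrist_force: [0.1, -0.3, -3.4]
grip_width: 0.406
grip_force: 61.3
```

Call:
play_rows(
  moves=[-1,0.05,0.023,0,0,-1,0.12,0.056,0,0,-1,0.19,0.088,0,0,-1,0.26,0.12,0,0,-1,0.33,0.153,0.01,0,-1,0.38,0.176,0.03,0,-1,0.42,0.195,0.05,0,-1,0.436,0.202,0.06,0,-1,0.436,0.202,0.06,0,-1,0.436,0.202,0.06,0],
)

```text
t: 22.27
ee_pos: [0.6094, 0.2159, 0.119]
eef_rot: [-2.237, -2.205, 0.001]
wrist_force: [-0.6, -0.3, -2.9]
grip_width: 0.402
grip_force: 61.3
```

Run:
```python
from h import *
go(.607,.217,.0225,89)
```

```text
sd mm [0.2 0.1 0.1]
now [0.6099 0.2151 0.1197] th 89.1 q [ 13.  34.   1.  57.  -0. 104.] t 22.57 | shift [ 0.004 -0.006  0.194] turn 0.001 mm 97
```

Call:
play_rows(
  moves=[-1,0.003,-0.004,0.06,0,-1,0.003,-0.004,0.12,0,-1,0.003,-0.004,0.16,0,-1,0.003,-0.004,0.18,0,-1,0.003,-0.004,0.19,0,-1,0.003,-0.004,0.195,0,-1,0.003,-0.004,0.198,0,-1,0.003,-0.004,0.2,0,-1,0.003,-0.004,0.2,0],
)

```text
t: 23.32
ee_pos: [0.6073, 0.2171, 0.022]
eef_rot: [2.238, 2.204, -0.001]
wrist_force: [-12.4, -3.9, 17.1]
grip_width: 0.408
grip_force: 63.2
```

Call:
play_rows(
  moves=[-1,0,0,-0.003,0,0.3,0,0,-0.003,0,0.3,0,0,-0.003,0,0.3,0,0,-0.003,0,0.3,0,0,-0.02,0,0.3,0,0,-0.08,0,0.3,0,0,-0.16,0,0.3,0,0,-0.24,0,0.3,0,0,-0.26,0],
)

```text
t: 24.07
ee_pos: [0.6111, 0.2184, 0.1563]
eef_rot: [2.234, 2.201, 0.012]
wrist_force: [1.0, 0.0, 1.0]
grip_width: 0.647
grip_force: 0.0
```

```bash
python3 -c "
from h import *
go(.399,.312,.16,216)"
```

```text
sd mm [1.5 0.4 3. ]
now [0.6088 0.2178 0.1506] th 89.1 q [ 13.  33.   4.  61.  -0. 104.] t 24.37 | shift [ 0.182 -0.422 -0.018] turn -1.41 mm 230
```

Call:
play_rows(
  moves=[0.5,0.182,-0.422,-0.018,-0.95,0.5,0.182,-0.422,-0.018,-0.95,0.5,0.182,-0.422,-0.018,-0.95,0.5,0.182,-0.422,-0.018,-0.95,0.5,0.182,-0.422,-0.018,-0.95,0.5,0.182,-0.422,-0.018,-0.95,0.5,0.182,-0.422,-0.018,-0.95,0.5,0.182,-0.422,-0.018,-0.95,0.5,0.182,-0.422,-0.018,-0.95,0.5,0.182,-0.422,-0.018,-0.95,0.5,0.182,-0.422,-0.018,-0.95,0.5,0.182,-0.422,-0.018,-0.95],
)

```text
t: 25.37
ee_pos: [0.3975, 0.3113, 0.1566]
eef_rot: [-0.137, -3.137, 0.002]
wrist_force: [0.8, 0.1, 0.4]
grip_width: 0.747
grip_force: 0.0
```

Call:
play_rows(
  moves=[0.5,0,0,0,-0.46,0.5,0,0,0,-0.46,0.5,0,0,0,-0.46,0.5,0,0,0,-0.46,0.5,0,0,0,-0.46,0.5,0,0,0,-0.46,0.5,0,0,0,-0.46,0.5,0,0,0,-0.46,0.5,0,0,0,-0.46],
)

```text
t: 26.12
ee_pos: [0.398, 0.3115, 0.1573]
eef_rot: [0.967, -2.988, 0.0]
wrist_force: [-0.2, 0.7, -0.3]
grip_width: 0.751
grip_force: 0.0
```

```bash
python3 -c "
from h import *
go(.399,.312,.016,216)
wfit('w6',.399,.312,.044,.056); wfit('w6b',.399,.312,.004,.012,.05)"
```

```text
sd mm [0.1 0.  0.1]
now [0.3982 0.3117 0.1577] th -144.0 q [ 30.  18. -19.  53.   0.  -6.] t 26.42 | shift [-0.002 -0.     0.283] turn -0.0 mm 142
682 ((397.5076599121094, 311.6196594238281), (50.66206359863281, 9.839332580566406), 38.61051559448242)
2160 ((397.9010925292969, 311.90704345703125), (64.21234130859375, 43.949851989746094), 38.48316955566406)
```

View pics/w6.png

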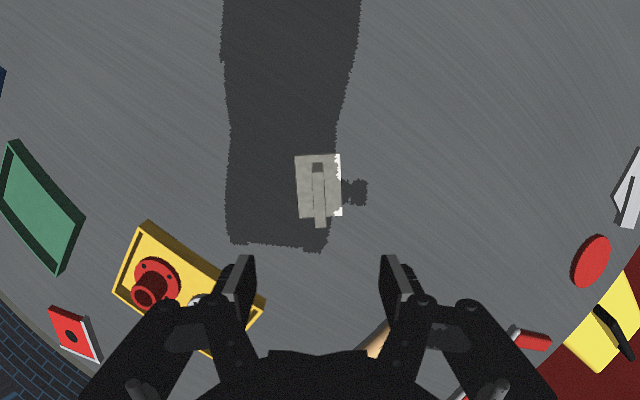

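The lug's fin at (319,195) is nearly in line, needing 2.5° more turn (its angle is 38.5°). I'll descend and grip.

Call:
play_rows(
  moves=[0.5,0,0,0.08,-0.028,0.5,0,0,0.16,-0.028,0.5,0,0,0.23,-0.028,0.5,0,0,0.27,-0.028,0.5,0,0,0.283,-0.028,0.5,0,0,0.283,-0.028,-1,0,0,0.283,-0.028,-1,0,0,0.283,-0.028,-1,0,0,0.283,-0.028,-1,0,0,0.283,-0.028,-1,0,0,0.283,-0.028,-1,0,0,0.283,-0.028],
)

```text
t: 27.52
ee_pos: [0.3991, 0.3124, 0.0176]
eef_rot: [-1.037, 2.963, 0.001]
wrist_force: [-1.5, -0.1, 8.4]
grip_width: 0.113
grip_force: 59.5
```

Call:
play_rows(
  moves=[-1,0,0,0,0,-1,0,0,0,0,-1,0,0,0,0],
)

```text
t: 27.77
ee_pos: [0.3991, 0.3124, 0.0176]
eef_rot: [-1.037, 2.963, 0.001]
wrist_force: [-1.5, -0.1, 7.8]
grip_width: 0.111
grip_force: 59.5
```

```bash
python3 -c "
from h import *
go(.655,.001,.15,173)"
```

```text
sd mm [0. 0. 0.]
now [0.3991 0.3124 0.0176] th -141.4 q [ 30.  28. -29.  33.   0.  -9.] t 28.07 | shift [-0.013 -0.806 -0.265] turn 0.506 mm 424
```

Call:
play_rows(
  moves=[-1,0,0,-0.05,0,-1,0,0,-0.12,0,-1,0,-0.03,-0.19,0.05,-1,-0.001,-0.09,-0.24,0.1,-1,-0.003,-0.16,-0.265,0.15,-1,-0.005,-0.23,-0.265,0.2,-1,-0.006,-0.3,-0.265,0.25,-1,-0.007,-0.37,-0.265,0.3,-1,-0.008,-0.44,-0.265,0.35,-1,-0.009,-0.51,-0.265,0.4,-1,-0.01,-0.58,-0.265,0.45,-1,-0.011,-0.65,-0.265,0.5],
)

```text
t: 29.07
ee_pos: [0.6057, 0.0595, 0.1489]
eef_rot: [-0.183, -3.136, 0.0]
wrist_force: [1.0, 1.1, -3.8]
grip_width: 0.107
grip_force: 59.3
```

```bash
python3 -c "
from h import *
go(.655,.001,.12,173)"
```

```text
sd mm [2.1 2.6 0.2]
now [0.6064 0.0588 0.1486] th 173.6 q [-1. 29. -3. 58.  0.  5.] t 29.37 | shift [-0.11  -0.104  0.057] turn 0.007 mm 81
```

Call:
play_rows(
  moves=[-1,-0.04,-0.038,0.02,0,-1,-0.08,-0.076,0.04,0,-1,-0.1,-0.095,0.057,0,-1,-0.11,-0.104,0.057,0,-1,-0.11,-0.104,0.057,0,-1,-0.11,-0.104,0.057,0],
)

```text
t: 29.87
ee_pos: [0.6534, 0.0042, 0.1206]
eef_rot: [-0.175, -3.136, -0.001]
wrist_force: [0.2, 0.6, -3.8]
grip_width: 0.108
grip_force: 59.7
```

Run:
```python
from h import *
go(.655,.001,.0225,173)
p,d,c=cap('wrist','w7'); W=wworld(d,c)
h=cv2.cvtColor(p,cv2.COLOR_RGB2HSV); m=(h[...,0]>65)&(h[...,0]<85)&(h[...,1]>80)&(W[...,2]<.04)&(W[...,2]>.015)&(abs(W[...,1])<.12)
print(cv2.minAreaRect((W[m][:,:2]*1000).astype(np.float32)))
```

```text
sd mm [0.2 0.2 0.1]
now [0.6537 0.0042 0.121 ] th 173.6 q [-6. 35.  3. 58.  0.  0.] t 30.17 | shift [-0.003 -0.006  0.197] turn 0.007 mm 99
((654.3401489257812, -0.1336517333984375), (170.53408813476562, 120.65897369384766), 82.83879852294922)
```

View pics/w7.png

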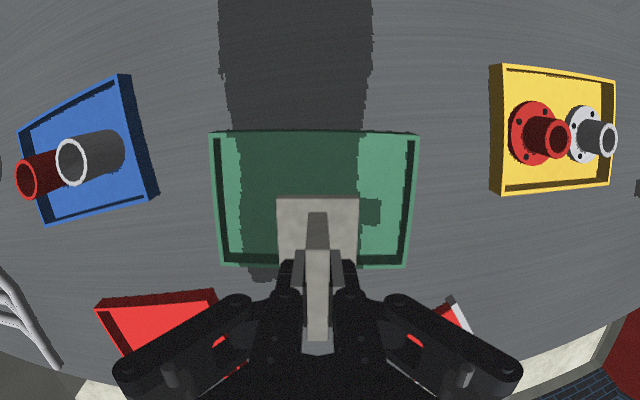

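The lug hangs level over the green tray (317,230). The flanges sit side by side in the yellow tray at (540,130) and (590,135), and both tubes stand in the blue one. I'll lower the lug.

Call:
play_rows(
  moves=[-1,-0.003,-0.006,0.06,0,-1,-0.003,-0.006,0.12,0,-1,-0.003,-0.006,0.16,0,-1,-0.003,-0.006,0.18,0,-1,-0.003,-0.006,0.19,0,-1,-0.003,-0.006,0.196,0,-1,-0.003,-0.006,0.199,0,-1,-0.003,-0.006,0.201,0,-1,-0.003,-0.006,0.201,0],
)

```text
t: 30.97
ee_pos: [0.6561, 0.0, 0.0217]
eef_rot: [0.176, 3.135, -0.0]
wrist_force: [-2.4, -0.2, 3.2]
grip_width: 0.107
grip_force: 60.5
```

Call:
play_rows(
  moves=[-0.1,0,0,0,0,-0.1,0,0,0,0,-0.1,0,0,0,0,-0.1,0,0,0,0,-0.1,0,0,-0.02,0,-0.1,0,0,-0.08,0,-0.1,0,0,-0.16,0,-0.1,0,0,-0.24,0,-0.1,0,0,-0.3,0],
)

```text
t: 31.72
ee_pos: [0.6559, 0.0, 0.1741]
eef_rot: [0.176, 3.134, -0.0]
wrist_force: [1.3, 0.5, -0.4]
grip_width: 0.451
grip_force: 0.0
```

Call:
play_rows(
  moves=[0,0.1,0,-0.06,0,0,0.2,0,-0.06,0,0,0.3,0,-0.06,0,0,0.4,0,-0.06,0,0,0.5,0,-0.06,0,0,0.5,0,-0.06,0,0,0.5,0,-0.06,0],
)

```text
t: 32.3
ee_pos: [0.3996, 0.0292, 0.1999]
eef_rot: [-0.175, -3.132, -0.0]
wrist_force: [0.9, 0.3, -0.8]
grip_width: 0.498
grip_force: 0.0
```

Run:
```python
from h import *
cap('top','top9'); W,p=world('top9')
cv2.imwrite('pics/top9c.png',cv2.resize(p[90:300,130:510],None,fx=2,fy=2,interpolation=cv2.INTER_CUBIC)[:,:,::-1])
p0=np.load('pics/top0.npz')['p'].astype(int)
for n,s in dict(ham=np.s_[160:260,135:175],can=np.s_[200:235,462:505],turq=np.s_[265:295,455:480]).items(): print(n,abs(p[s].astype(int)-p0[s]).mean())
print(arm.state()['t'],arm.state()['wrist_force'])
```

```text
ham 1.0385
can 1.1029900332225913
turq 1.0657777777777777
32.35 [ 0.34499893  0.18568291 -0.15052844]
```

View pics/top9c.png

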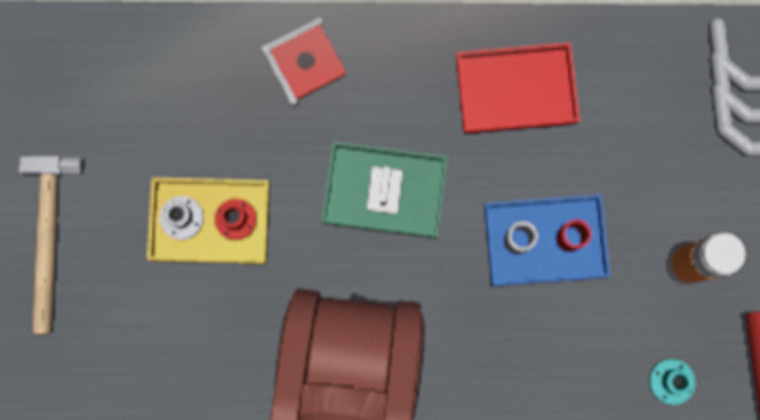

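All five fittings are in the right trays: flanges at (181,217) and (236,218), the lug at (385,190), tubes at (521,237) and (575,235). The hammer, can and turquoise flange have not moved.

```bash
python3 -c "
from workcell import arm
print(arm.sign_off())"
```

```text
the job is handed in; nothing more can be done
None
```

The job is handed in at about 32 s: the final top view shows both stubs in the blue tray, both hub flanges in the yellow and the lug in the green, with the spray can, hammer and turquoise look-alike where they were.

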